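# Turn the stone knife sharpener to face the bar

### The arm

A 7-joint arm with a two-finger parallel gripper is mounted at the origin on the work surface. World frame = base frame: x ahead of the robot, y to its left, z up, the work surface at z = 0. Lengths are in mm, angles in rad, forces in N, time in s.
With the tool pointing down it reaches from about 400 to 900 mm from the base axis. Payload 5.5 kg.
Tool frame: the origin (TCP) lies at the very end of the fingers, on their centre line; the grasp point (between the pads) lies env.grip_depth behind it (env.grip_depth is the distance from the TCP to the grasp point, in mm); y points along the fingers, z is the direction in which the jaws open and shut, and the axes are right-handed (so a half turn about y gives the same grasp; the last joint's range is limited). The gripper opens to 92 mm and grips with 3 to 60 N. Pads are 19 mm wide; open, the fingers measure 130 mm over their backs; the gripper's body (75 mm by 190 mm) begins 47 mm behind the grasp point.
Start: joints at [1.56, 0.501, -0.427, 1.55, 0.221, 1.138, -0.21], TCP at [175.789, -625.778, 206.129] pointing down, gripper open.
Joint ranges: [-2.88, 2.88], [-0.31, 2.03], [-1.54, 1.56], [0.2, 2.42], [-1.41, 4.55], [0.19, 2.02], [-2.57, 2.57]. Speed limits (rad/s): [2.57, 2.57, 3.14, 3.14, 3.14, 3.14, 3.14].

### API

Orientations are given as a unit quaternion [x, y, z, w].
In Python, from plant import env gives the robot as it stands. Calls block until the motion is done:
- env.reach(position, orientation): joint-space move of the TCP to a pose.
- env.move_l(position, max_speed=150, orientation=None): straight line of the TCP; orientation=None keeps the orientation; max_speed is the mean speed in mm/s.
- env.set_joints(angles): joint-space move.
- env.gripper_to(opening, squeeze=None): opening from 0.0 (shut) to 1.0 (fully open); squeeze is the grip in N (None keeps the last); returns when the fingers have stopped.
- env.sleep(seconds).
- env.solve_ik(position, orientation): joint angles nearest the present ones, or None.
- env.get_obs(): the state.
- env.capture(name): name is "scene" or "top"; returns a dict with "image" (420x560x3 uint8, red, green, blue), "depth" (420x560 float32, mm along the optical axis (not along the pixel's ray), 0 where there is no reading), "camera_matrix" (3x3 intrinsics, pixels), "camera_from_world" (4x4, takes a point from world to camera coordinates). Camera axes: x right, y up, looking along -z (the intrinsics and any distortion apply to the point x, -y, -z); pixel columns grow to the right and rows downward; lengths in mm; the calibration is good to about 2 mm. A picture is of the moment at which its call begins.
A pose or a line that the arm cannot do raises env.Unreachable and nothing moves.
- env.sign_off(): hands the job in, once; it reports no verdict.
Trained networks look in a picture, given as the dict that the camera call returned (one of the last four; its "shot" number tells which), for a name from the list of things; names that differ only in an ending like _2 or _b are one class to them, and where a whole thing is asked for, a point or a joint stands for the part that bears it (a point fixed in the world has none). Each returns a list of dicts, best first, with "conf" (0 to 1); they miss things now and then, are a little off and sometimes report something else, mostly with a low value. They report only what shows in the picture. A call takes as long as a camera call. They do not tell look-alikes from the thing itself.
- env.spot_in(picture, label): "xyz" ([x, y, z] in mm, in world coordinates, good to about 4 mm: the middle of the surface that is visible of it).
- env.mark_of(picture, label): "xyz" ([x, y, z] in mm, in world coordinates, good to about 4 mm: a listed point, or the origin of a listed thing).
The state is a dict: "time_s": time; "joint_positions": joint angles; "dq": joint speeds; "joint_efforts": joint torques, N m; "tcp_pos": TCP position; "tool_rot": TCP orientation; "contact_force": force on the tool from outside, world axes, zero at the start; "torque": the same for the moment, N m; "width": opening from 0.0 (shut) to 1.0 (fully open).
Only numpy, scipy, OpenCV 4.12 (cv2) and the standard library are available. Lean on these libraries where they do the work, as an engineer would, in place of code of your own. Each camera call takes 0.05 s, during which the arm holds its last target.

### The job

Walk the heavy stone knife sharpener round by pushing at its corners, a little at a time, until its slotted steel face looks squarely at the low steel bar and its middle sits over the middle of the dark round inlay. Only push it along the counter: never lift or tip it, keep its middle over the inlay while it turns, and do not let it touch the bar. Leave the cup, bottle, ramekin and plate where they stand.

Things in the scene. Friction and masses are not known exactly. Their poses are not given: they have to be found in the camera images.
- sharpener: low heavy knife sharpener, a loose brown-grey stone block, 105 mm along its x, 150 mm along its y, 52 mm high, about 1.2 kg (hollow underneath); it slides on the counter with dry friction, stops as soon as it is no longer pushed, and is too wide for most grippers (it is not to be gripped anyway). Origin at the centre of its underside, z up; its +x side is the slotted steel face. The steel turns over onto the top as a 30 mm strip along that edge, with three black slots
- slot_face (a point): centre of the slotted steel face of the sharpener (52.5 mm from its middle along its +x, 26 mm up)
- bar: low straight stainless bar fixed to the counter beyond the sharpener, 20 mm thick along its x, 460 mm long along its y, 28 mm high. Origin at the centre of its underside; its x points away from the robot's side, so the sharpener faces it squarely when the x axes of both agree
- inlay: dark slate disc, 170 mm across, flush with the counter (nothing to catch on), partly hidden under the sharpener; origin at its centre. It lies on the robot's side of the bar, its centre 150 to 170 mm from the bar's centre line
- snack_cup: lime-green toddler cup with lid and two loop handles, 80 mm across, 120 mm over the handles (its y), 78 mm high; origin under its centre. Stays where it is
- bottle: stainless steel bottle with black twist cap, 68 mm across, 188 mm high; origin under its centre. Stays where it is
- ramekin: glass ramekin, 86 mm across, 45 mm high; origin under its centre. Stays where it is
- plate: salmon-coloured melamine plate, 170 mm across, 18 mm high; origin under its centre. Stays where it is
Not all that is in view belongs to the job. Leave any purple or red look-alike of the sharpener alone.

How it is judged:
By the outcome, as a careful person would: the job done as asked, in the order asked, and still so for the second after the job is handed in, with the robot touching nothing.
It also fails if it takes over 64 s, if anything falls off the work surface, if the arm or the gripper's body presses on something with over 40 N, if the wrist force passes 120 N, or if a joint passes its speed limit or range.

## Working session

There is one attempt and no reset: what is moved stays moved. The work goes in short steps, each a Python script; the robot and the scene stay as the last script left them, time stands still between calls to the robot, and variables do not carry over. Pictures are saved under pics/ and viewed, and the job is handed in when it is done.

```bash
ls; mkdir -p pics
python3 - <<'E'
from plant import env
import cv2,pickle
o=env.get_obs();print(o['time_s'],o['tcp_pos'],o['tool_rot'],o['width'],env.grip_depth)
for n in ("top","scene"):
    p=env.capture(n);cv2.imwrite(f'pics/{n}0.png',p['image'][:,:,::-1]);pickle.dump(p,open(f'{n}0.pkl','wb'))
    for l in ("sharpener","slot_face","bar","inlay","snack_cup","bottle","ramekin","plate"):
        print(n,l,[(d['xyz'],round(d['conf'],2)) for d in env.mark_of(p,l)][:3])
print(env.get_obs()['time_s'])
E
```

```text
pics
0.0 [ 175.52724149 -625.06668532  205.08306002] [-0.09659112  0.70118299 -0.69979264  0.09645124] 1.003016059316946 18.8
top sharpener [([414.0, 260.5, -0.3], 0.98), ([481.5, 49.2, -0.7], 0.8), ([313.7, -158.1, -2.8], 0.75)]
top slot_face [([362.2, -159.0, 27.2], 0.97), ([461.0, 94.3, 22.0], 0.77), ([449.0, 217.3, 27.7], 0.66)]
top bar [([650.3, -1.9, 4.0], 0.86)]
top inlay [([488.4, 27.9, 4.1], 0.93)]
top snack_cup []
top bottle [([497.5, -267.5, 0.7], 0.6)]
top ramekin [([738.2, 101.7, -2.6], 0.7)]
top plate [([761.9, -63.2, 0.3], 0.77)]
scene sharpener [([306.7, -162.1, -2.6], 0.89), ([477.7, 40.8, 0.9], 0.83), ([416.0, 256.7, 1.7], 0.72)]
scene slot_face [([445.4, 211.6, 25.1], 0.89), ([458.5, 95.0, 24.9], 0.84), ([353.8, -161.9, 28.4], 0.59)]
scene bar [([651.0, 1.1, 1.0], 0.56)]
scene inlay [([492.5, 29.7, 0.8], 0.75)]
scene snack_cup [([627.5, 293.6, 1.5], 0.93), ([459.6, 97.4, 25.4], 0.48), ([648.1, -1.3, -0.5], 0.44)]
scene bottle [([491.9, -267.6, -2.2], 0.89)]
scene ramekin [([737.3, 93.8, 0.6], 0.65)]
scene plate [([760.9, -71.1, -5.0], 0.63), ([738.2, 93.4, -2.6], 0.61)]
0.9
```

View pics/top0.png

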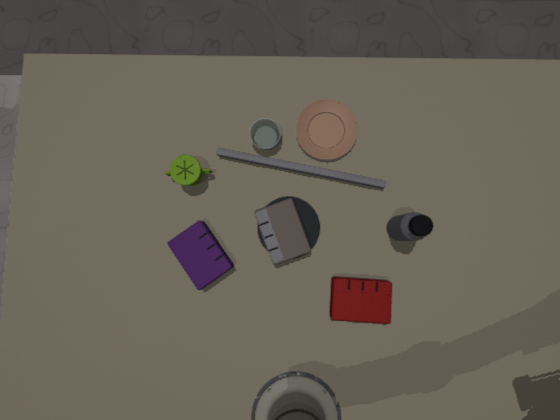

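View pics/scene0.png

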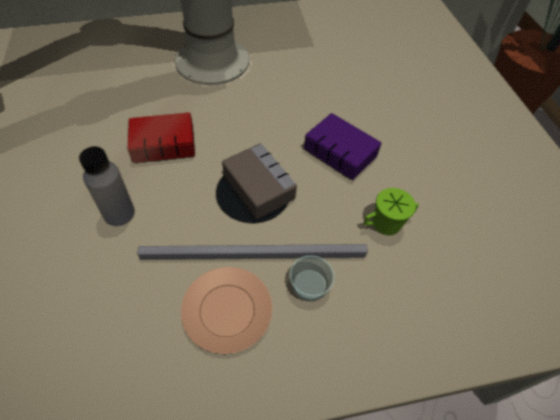

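The top view shows the real block (brown-grey) at pixel (283,230) on the inlay, with its steel strip on its left (+y) side. The bar runs from (218,152) to (384,185). The purple look-alike is at (200,255) and the red one at (362,300). Next I measure exact poses from depth.

```bash
cat > vis.py <<'E'
import numpy as np,cv2
def cloud(p):
    K=np.array(p['camera_matrix']);T=np.array(p['camera_from_world']);d=np.array(p['depth'],float)
    v,u=np.mgrid[:d.shape[0],:d.shape[1]]
    c=np.stack([(u-K[0,2])/K[0,0]*d,-(v-K[1,2])/K[1,1]*d,-d,np.ones_like(d)],-1)
    w=c@np.linalg.inv(T).T
    w=w[...,:3].copy(); w[d<=0]=np.nan
    return w
def rect_near(p,c,zlo,zhi,r):
    w=cloud(p);m=(w[...,2]>zlo)&(w[...,2]<zhi)&(np.hypot(w[...,0]-c[0],w[...,1]-c[1])<r)
    n,lab,st,_=cv2.connectedComponentsWithStats(m.astype(np.uint8))
    k=1+np.argmax(st[1:,4]);m=lab==k
    return m,w
def project(p,X):
    K=np.array(p['camera_matrix']);T=np.array(p['camera_from_world'])
    X=np.atleast_2d(X);c=(T[:3,:3]@X.T).T+T[:3,3]
    return np.stack([K[0,0]*c[:,0]/-c[:,2]+K[0,2],K[1,1]*-c[:,1]/-c[:,2]+K[1,2]],-1)
E
python3 - <<'E'
import pickle,numpy as np,cv2
from vis import *
for n in ('top','scene'):
    p=pickle.load(open(n+'0.pkl','rb'));print(n,[k for k in p], np.array(p['camera_matrix']).round(1).tolist());
    w=cloud(p)
    m=(np.abs(w[...,0]-560)<60)&(abs(w[...,1])<60); print('table z',np.nanmedian(w[...,2][(abs(w[...,0]-400)<30)&(abs(w[...,1]-100)<40)]))
    m,w=rect_near(p,(483,45),42,62,100)
    X=w[m];print('shp',len(X),X[:,2].mean(),X[:,2].std(),cv2.minAreaRect(X[:,:2].astype(np.float32)), X.mean(0))
    # bar
    a,b=np.array([650,0]),0
    m=(w[...,2]>18)&(w[...,2]<38)&(abs(w[...,0]-650-(w[...,1])*.195)<30)&(abs(w[...,1])<250)
    X=w[m];print('bar',len(X),X[:,2].mean(),cv2.minAreaRect(X[:,:2].astype(np.float32)),X.mean(0),np.degrees(np.arctan(np.polyfit(X[:,1],X[:,0],1))))
    # inlay dark
    g=p['image'].max(2);m=(g<70)&(np.abs(w[...,2])<12)&(np.hypot(w[...,0]-490,w[...,1]-28)<110)
    X=w[m];print('inl',len(X),cv2.minEnclosingCircle(X[:,:2].astype(np.float32)))
    im=p['image'][:,:,::-1]
    cr=im[170:290,220:360] if n=='top' else im[120:270,190:330]
    cv2.imwrite(f'pics/{n}0z.png',cv2.convertScaleAbs(cv2.resize(cr,None,fx=4,fy=4,interpolation=cv2.INTER_CUBIC),alpha=1.8))
E
```

```text
top ['image', 'depth', 'camera_matrix', 'camera_from_world', 'shot'] [[389.3, 0.0, 278.9], [0.0, 389.3, 204.8], [0.0, 0.0, 1.0]]
table z 0.5019881917655766
shp 2379 51.79381779308385 2.0092001534727153 ((479.4263610839844, 45.70305633544922), (150.10374450683594, 106.40788269042969), 21.21539306640625) [478.80013441  45.56240347  51.79381779]
bar 1321 27.00088101747434 ((650.8577270507812, 1.551116943359375), (458.077880859375, 21.3624267578125), 79.74604034423828) [ 6.49694749e+02 -6.26140153e-01  2.70008810e+01] [10.26798257 89.9118267 ]
inl 900 ((479.2238464355469, 31.759395599365234), 96.00822448730469)
scene ['image', 'depth', 'camera_matrix', 'camera_from_world', 'shot'] [[429.9, 0.0, 265.0], [0.0, 429.9, 208.5], [0.0, 0.0, 1.0]]
table z 0.8790730985992923
shp 2688 52.13372802576299 2.1693702803858113 ((480.06402587890625, 43.8684196472168), (152.77090454101562, 107.56761932373047), 21.335891723632812) [487.63460404  43.38187205  52.13372803]
bar 2394 26.910194999574543 ((652.2684326171875, 0.243316650390625), (458.5558776855469, 22.237550735473633), 79.7441177368164) [654.16751007  -1.13640676  26.910195  ] [10.19030726 89.91244162]
inl 1203 ((493.471923828125, 33.180240631103516), 87.51028442382812)
```

View pics/top0z.png

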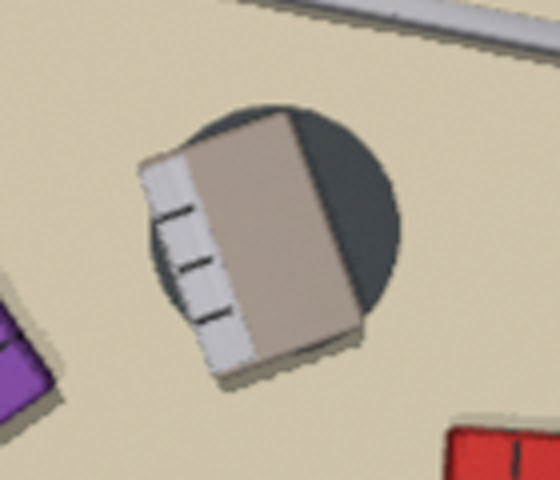

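```bash
cat > ctl.py <<'E'
import numpy as np
from scipy.spatial.transform import Rotation as R
from plant import env
def quat(phi):
    c,s=np.cos(phi),np.sin(phi)
    return R.from_matrix(np.array([[s,0,c],[-c,0,s],[0,-1,0]],float)).as_quat()
LO=np.array([-2.88,-.31,-1.54,.2,-1.41,.19,-2.57]);HI=np.array([2.88,2.03,1.56,2.42,4.55,2.02,2.57])
E
python3 - <<'E'
import pickle,numpy as np,cv2
from vis import *
from scipy.optimize import least_squares
for n in ('top','scene'):
    p=pickle.load(open(n+'0.pkl','rb'))
    K=np.array(p['camera_matrix']);T=np.array(p['camera_from_world'])
    # rectify ground plane z=0, 1px/mm: x 350..650, y -120..180
    G=[[350,-120,0],[650,-120,0],[650,180,0],[350,180,0]]
    H=cv2.getPerspectiveTransform(project(p,np.array(G,float)).astype(np.float32),np.float32([[0,0],[300,0],[300,300],[0,300]]))
    im=cv2.warpPerspective(p['image'],H,(300,300),flags=cv2.INTER_CUBIC)
    m=(im.max(2)<70).astype(np.uint8); m=cv2.morphologyEx(m,cv2.MORPH_OPEN,np.ones((5,5)))
    c=max(cv2.findContours(m,cv2.RETR_EXTERNAL,cv2.CHAIN_APPROX_NONE)[0],key=len)[:,0,:]+.5
    P=c+[350,-120]
    best=None
    for x0 in range(460,520,3):
        for y0 in range(0,60,3):
            k=(abs(np.hypot(P[:,0]-x0,P[:,1]-y0)-85)<3).sum()
            if best is None or k>best[0]:best=(k,x0,y0)
    r=least_squares(lambda q:np.hypot(P[:,0]-q[0],P[:,1]-q[1])-85,best[1:],loss='cauchy',f_scale=1.)
    print(n,best,len(P),r.x)
from ctl import *
o=env.get_obs();print(o['time_s'])
for pos in [(420,-35),(450,-60),(540,125),(560,80),(560,-60),(420,100),(480,130),(480,-80)]:
    for phi in np.radians([110,70,20,-20,-70,-110,-160,160]):
        q=env.solve_ik([*pos,10],quat(phi))
        if q is None: print(pos,round(np.degrees(phi)),None)
    q=[env.solve_ik([*pos,10],quat(np.radians(a))) for a in (-10,50,110)]
    print(pos,[np.round(k,2).tolist() if k is not None else None for k in q])
E
```

```text
top (np.int64(234), 490, 30) 432 [489.91613925  30.53967002]
scene (np.int64(277), 490, 33) 559 [489.67427734  31.99950762]
0.9
(420, -35) [[0.63, 0.51, -0.71, 2.23, 0.6, 0.6, -0.7], [0.65, 0.52, -0.73, 2.23, 0.62, 0.6, 0.32], [1.04, 0.92, -1.31, 2.22, 1.13, 1.01, 0.96]]
(450, -60) [[0.69, 0.56, -0.73, 2.15, 0.63, 0.65, -0.67], [0.77, 0.61, -0.84, 2.15, 0.73, 0.7, 0.3], [1.06, 0.97, -1.31, 2.14, 1.14, 1.06, 1.03]]
(540, 125) [[0.28, 0.7, -0.72, 1.91, 0.65, 0.78, -0.98], [0.25, 0.68, -0.68, 1.91, 0.61, 0.76, 0.09], [0.61, 1.1, -1.31, 1.9, 1.18, 1.19, 0.76]]
(560, 80) [[0.32, 0.69, -0.67, 1.89, 0.6, 0.77, -0.85], [0.36, 0.71, -0.72, 1.88, 0.65, 0.8, 0.15], [0.68, 1.11, -1.31, 1.88, 1.18, 1.21, 0.86]]
(560, -60) [[0.66, 0.74, -0.79, 1.89, 0.72, 0.82, -0.69], [0.77, 0.83, -0.96, 1.89, 0.87, 0.91, 0.25], [0.94, 1.11, -1.31, 1.88, 1.18, 1.21, 1.11]]
(420, 100) [[0.46, 0.61, -0.91, 2.2, 0.78, 0.69, -1.17], [0.51, 0.65, -0.97, 2.2, 0.84, 0.73, -0.17], [0.71, 0.93, -1.31, 2.2, 1.14, 1.02, 0.65]]
(480, 130) [[0.48, 0.78, -1.02, 2.05, 0.91, 0.86, -1.25], [0.4, 0.7, -0.9, 2.05, 0.8, 0.79, -0.12], [0.63, 1.03, -1.31, 2.04, 1.16, 1.12, 0.67]]
(480, -80) [[0.74, 0.62, -0.77, 2.08, 0.68, 0.71, -0.65], [0.84, 0.69, -0.91, 2.07, 0.8, 0.78, 0.3], [1.07, 1.01, -1.31, 2.07, 1.16, 1.11, 1.09]]
```

```bash
cat >> ctl.py <<'E'
from vis import *
import cv2
INL=np.array([489.8,31.2]); BARYAW=np.radians(-10.2)
ZP,ZT,Y0=8,72,60
def rot(a): return np.array([[np.cos(a),-np.sin(a)],[np.sin(a),np.cos(a)]])
def poly(c,yaw,off=0): pass
def toolpose(c,yaw,s,gap,y0=Y0):
    return c+rot(yaw)@np.array([-s*(52.5+19+gap),s*y0])
def push(c,yaw,s,dth,L=45,gap=10,y0=Y0,v=60,vt=250,lift=True):
    """turn clockwise by dth(rad); s=+1 back face, -1 slotted face. returns predicted pose"""
    q=quat(yaw)
    a=toolpose(c,yaw,s,gap,y0)
    env.move_l([*a,ZT],max_speed=vt,orientation=q)
    env.move_l([*a,ZP],max_speed=150)
    env.move_l([*toolpose(c,yaw,s,0,y0),ZP],max_speed=v)
    cor=c+rot(yaw)@np.array([0,-s*L]); fm=0
    n=max(1,int(np.ceil(np.degrees(dth)/12)))
    for k in range(1,n+1):
        t=dth*k/n; c2=cor+rot(-t)@(c-cor)
        env.move_l([*toolpose(c2,yaw-t,s,0,y0),ZP],max_speed=v,orientation=quat(yaw-t))
        fm=max(fm,np.linalg.norm(env.get_obs()['contact_force']))
    b=toolpose(c2,yaw-dth,s,gap,y0)
    env.move_l([*b,ZP],max_speed=120)
    if lift: env.move_l([*b,ZT],max_speed=200)
    print('push s',s,'pred',c2.round(1),round(np.degrees(yaw-dth),1),'F',round(fm,1),'t',round(env.get_obs()['time_s'],2))
    return c2,yaw-dth
def look(c,yaw,name=None):
    """block pose by fitting the 105x150 outline to the depth points of the top face"""
    out={}
    for n in ('top','scene'):
        p=env.capture(n)
        if name: cv2.imwrite(f'pics/{n}_{name}.png',p['image'][:,:,::-1])
        m,w=rect_near(p,c,44,60,125)
        im=p['image'].astype(int)
        m&=(abs(im[...,0]-im[...,2])<60)
        X=w[m][:,:2].astype(np.float32)
        (cx,cy),(a,b),th=cv2.minAreaRect(X)
        th=np.radians(th if a<b else th+90)  # direction of short side... a is along th
        th0=th; th=th+np.pi*np.round((yaw-th)/np.pi)
        print(n,len(X),round(cx,1),round(cy,1),round(a,1),round(b,1),'yaw',round(np.degrees(th),1))
        out[n]=(np.array([cx,cy]),th,min(a,b),max(a,b))
    return out
E
python3 - <<'E'
from ctl import *
env.gripper_to(0.0,squeeze=30)
c=np.array([479.6,44.6]);yaw=np.radians(111.3)
print(env.get_obs()['time_s'])
a=toolpose(c,yaw,-1,10)
env.move_l([430,-100,150],max_speed=300,orientation=quat(yaw))
print(env.get_obs()['time_s'],env.get_obs()['joint_positions'].round(2) if hasattr(env.get_obs()['joint_positions'],'round') else env.get_obs()['joint_positions'])
c,yaw=push(c,yaw,-1,np.radians(15))
look(c,yaw,'1')
print(env.get_obs()['time_s'])
E
```

```text
2.3417Traceback (most recent call last):
  File "<stdin>", line 6, in <module>
plant.Unreachable: the arm cannot follow that straight line within its joint ranges
```

Run:
```python
from ctl import *
import itertools
o=env.get_obs();print(o['joint_positions'])
Q=o['tool_rot'];Rm=R.from_quat(Q).as_matrix();print('phi',np.degrees(np.arctan2(Rm[1,2],Rm[0,2])))
for phi in (111,21,-69,-159):
  for pos in ([430,-100,260],[430,-100,150],[510,130,150],[510,130,72]):
    q=env.solve_ik(pos,quat(np.radians(phi)))
    print(phi,pos,None if q is None else np.round(q,2).tolist())
```

```text
[ 1.56019732  0.50089234 -0.42702418  1.5504234   0.22082878  1.13828556
 -0.21030455]
phi -74.30889628029549
111 [430, -100, 260] [1.36, 0.18, -1.29, 1.96, 0.19, 1.14, 1.93]
111 [430, -100, 150] [1.24, 0.46, -1.29, 2.09, 0.54, 0.99, 1.6]
111 [510, 130, 150] [0.65, 0.7, -1.3, 1.9, 0.74, 1.15, 1.0]
111 [510, 130, 72] [0.63, 0.89, -1.3, 1.95, 0.98, 1.13, 0.84]
21 [430, -100, 260] [1.4, 0.2, -1.34, 1.96, 0.21, 1.14, 0.34]
21 [430, -100, 150] [1.16, 0.38, -1.16, 2.09, 0.43, 0.94, 0.13]
21 [510, 130, 150] [0.65, 0.7, -1.3, 1.9, 0.74, 1.15, -0.57]
21 [510, 130, 72] [0.46, 0.65, -0.98, 1.95, 0.69, 0.92, -0.51]
-69 [430, -100, 260] [1.16, 0.11, -1.05, 1.97, 0.11, 1.12, -1.13]
-69 [430, -100, 150] [0.99, 0.29, -0.93, 2.09, 0.29, 0.89, -1.31]
-69 [510, 130, 150] [0.59, 0.6, -1.18, 1.9, 0.64, 1.08, -2.05]
-69 [510, 130, 72] [0.45, 0.64, -0.97, 1.95, 0.68, 0.91, -2.08]
-159 [430, -100, 260] [-0.92, 0.03, 1.12, 2.02, -0.03, 1.11, -2.56]
-159 [430, -100, 150] [-0.63, 0.24, 0.91, 2.14, -0.25, 0.87, -2.35]
-159 [510, 130, 150] [-1.16, 0.56, 1.14, 1.95, -0.6, 1.02, -2.52]
-159 [510, 130, 72] [-1.0, 0.6, 0.91, 2.0, -0.64, 0.85, -2.51]
```

Run:
```python
from ctl import *
c=np.array([479.6,44.6]);yaw=np.radians(111.3)
env.reach([430,-100,260],quat(yaw))
print(env.get_obs()['time_s'])
env.reach([510,130,110],quat(yaw))
print(env.get_obs()['time_s'],env.get_obs()['contact_force'])
c,yaw=push(c,yaw,-1,np.radians(15))
look(c,yaw,'1')
print(env.get_obs()['time_s'])
```

```text
4.45
5.55 [ 0.41733     0.04114089 -0.23880799]
push s -1 pred [482.4  33.2] 96.3 F 1.4 t 8.32
top 126 548.4 -0.7 49.4 26.2 yaw 137.1
scene 2311 485.0 34.1 151.4 106.6 yaw 96.8
8.4167
```

View pics/top_1.png

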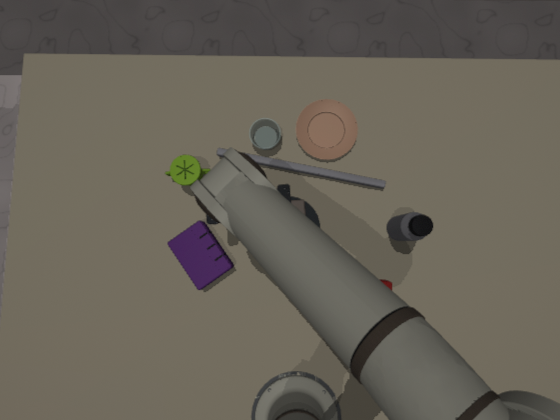

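View pics/scene_1.png

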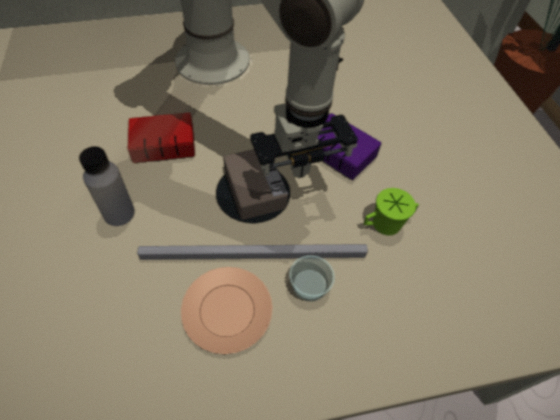

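The block turned as modelled: scene-camera yaw is 96.8° against 96.3° predicted. The top view is blocked by the arm at (300,240), so I'll track with the scene camera between pushes.

Run:
```python
from ctl import *
c=np.array([484.,34.]);yaw=np.radians(96.7)
c,yaw=push(c,yaw,1,np.radians(15))
o=look(c,yaw,'2')
print(env.get_obs()['time_s'])
```

```text
push s 1 pred [484.2  45.7] 81.7 F 3.2 t 11.82
top 1799 482.5 46.3 106.6 150.0 yaw 82.1
scene 2644 482.8 44.7 106.6 153.6 yaw 82.8
11.925
```

View pics/scene_2.png

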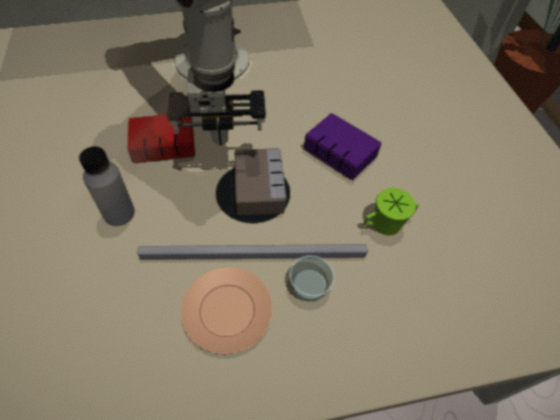

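Run:
```python
from ctl import *
c=np.array([482.7,45.5]);yaw=np.radians(82.3)
c,yaw=push(c,yaw,-1,np.radians(18))
o=look(c,yaw,'3'); s=o['scene']
if np.linalg.norm(s[0]-c)<5 and abs(s[1]-yaw)<np.radians(3): c,yaw=(c+s[0])/2,s[1]
else: raise SystemExit
c,yaw=push(c,yaw,1,np.radians(15))
o=look(c,yaw,'4')
print(env.get_obs()['time_s'])
```

```text
push s -1 pred [478.7  32. ] 64.3 F 1.5 t 15.46
top 472 425.5 72.3 115.7 49.1 yaw 126.2
scene 1478 511.9 17.2 106.5 84.9 yaw 154.0
```

View pics/scene_3.png

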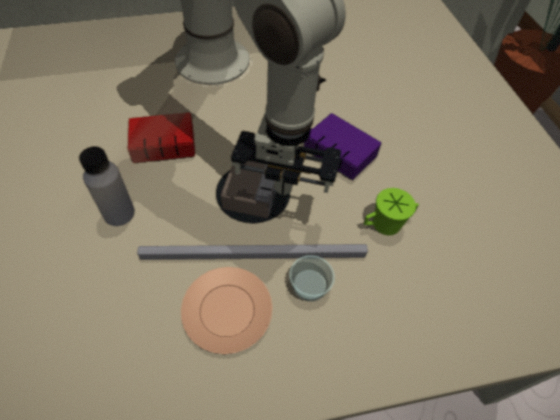

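After B pushes the gripper hides the block around (270,180) in this view; the visible part agrees with the prediction. I'll do the A push on the prediction and measure afterwards.

Run:
```python
from ctl import *
c=np.array([478.7,32.]);yaw=np.radians(64.8)
c,yaw=push(c,yaw,1,np.radians(18))
o=look(c,yaw,'4')
print(env.get_obs()['time_s'])
```

```text
push s 1 pred [486.6  43.6] 46.8 F 2.3 t 19.09
top 1828 486.6 44.5 106.4 150.0 yaw 47.2
scene 2685 488.5 42.8 106.5 150.1 yaw 47.6
19.1917
```

View pics/scene_4.png

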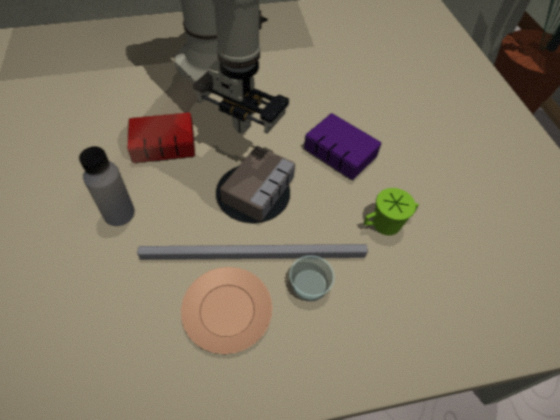

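Run:
```python
from ctl import *
c=np.array([487.2,43.8]);yaw=np.radians(47.4)
c,yaw=push(c,yaw,-1,np.radians(18))
c,yaw=push(c,yaw+np.radians(.5),1,np.radians(18))
o=look(c,yaw,'5')
print(env.get_obs()['time_s'])
```

```text
push s -1 pred [476.2  35.1] 29.4 F 2.0 t 22.73
push s 1 pred [489.3  40.1] 11.9 F 1.4 t 26.26
top 1847 489.9 40.5 106.4 149.7 yaw 12.7
scene 2711 491.4 39.1 107.6 150.5 yaw 12.7
26.3583
```

View pics/scene_5.png

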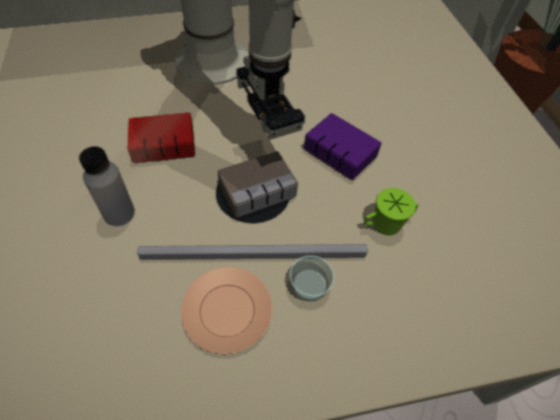

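Run:
```python
from ctl import *
c=np.array([490.3,39.9]);yaw=np.radians(12.7)
c,yaw=push(c,yaw,-1,np.radians(12))
c,yaw=push(c,yaw+np.radians(.4),1,np.radians(11.3))
o=look(c,yaw,'6')
print(env.get_obs()['time_s'])
```

```text
push s -1 pred [481.   38.8] 0.7 F 2.3 t 29.68
push s 1 pred [489.8  38.1] -10.2 F 1.2 t 32.82
top 1881 490.6 38.9 150.0 106.2 yaw -9.0
scene 2695 491.6 37.1 150.0 107.5 yaw -8.8
32.9167
```

View pics/top_6.png

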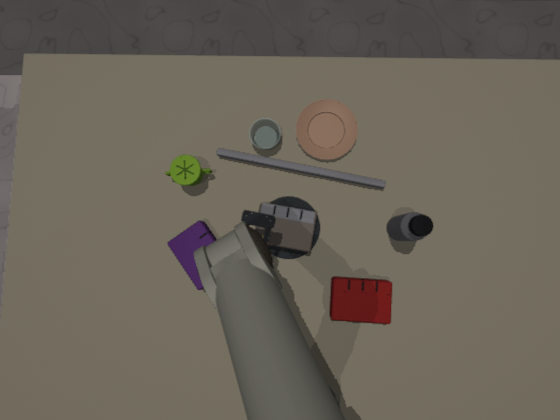

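```bash
cat >> ctl.py <<'E'
def endpush(ct,yaw,xo,gap,v=40,vt=250):
    """push the +y end with the flat of the fingers until the block's middle is at ct (along its y)"""
    Rb=rot(yaw);P=lambda g:ct+Rb@np.array([xo,75+9.5+g])
    o=env.get_obs()['tcp_pos']
    env.move_l([*P(gap),ZT],max_speed=vt,orientation=quat(yaw))
    env.move_l([*P(gap),ZP],max_speed=150)
    env.move_l([*P(0),ZP],max_speed=v)
    print('F',np.round(env.get_obs()['contact_force'],1),env.get_obs()['tcp_pos'],P(0))
    env.move_l([*P(gap),ZP],max_speed=100)
    env.move_l([*P(gap),ZT],max_speed=200)
E
python3 - <<'E'
from ctl import *
endpush(INL,np.radians(-10.2),3,20)
env.reach([430,-100,200],quat(np.radians(-10.2)))
o=look(INL,np.radians(-10),'7')
print(env.get_obs()['time_s'])
E
```

```text
F [2.  4.9 2.8] [509.24946493 114.76428655   9.00332994] [507.71624738 113.83327465]
top 2369 488.6 31.5 150.0 106.6 yaw -10.1
scene 2701 490.2 29.6 150.7 108.1 yaw -11.5
36.6583
```

View pics/top_7.png

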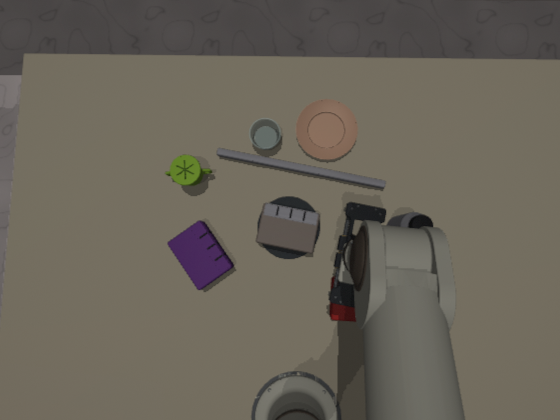

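View pics/scene_7.png

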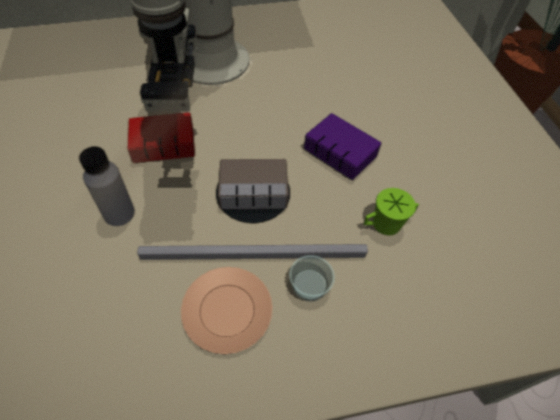

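Run:
```python
from ctl import *
from scipy.optimize import minimize
for i in range(3):
  for n in ('top','scene'):
    p=env.capture(n);w=cloud(p)
    # top face: homography of plane z=52 -> 2px/mm height mask from warped depth-height map
    def rect(src,z,x0,x1,y0,y1,f=2,interp=cv2.INTER_LINEAR):
        G=np.array([[x0,y0,z],[x1,y0,z],[x1,y1,z],[x0,y1,z]],float);W,Hh=(x1-x0)*f,(y1-y0)*f
        H=cv2.getPerspectiveTransform(project(p,G).astype(np.float32),np.float32([[0,0],[W,0],[W,Hh],[0,Hh]]))
        return cv2.warpPerspective(src,H,(W,Hh),flags=interp)
    def fit(z,lo,hi,x0,x1,y0,y1,guess,a,b):
        m=((w[...,2]>lo)&(w[...,2]<hi)).astype(np.float32)
        M=rect(m,z,x0,x1,y0,y1); yy,xx=np.mgrid[:M.shape[0],:M.shape[1]]; xx=x0+xx/2;yy=y0+yy/2
        def cost(q):
            c,s=np.cos(q[2]),np.sin(q[2]);u=(xx-q[0])*c+(yy-q[1])*s;v=-(xx-q[0])*s+(yy-q[1])*c
            I=np.clip((a/2-abs(u))/2+.5,0,1)*np.clip((b/2-abs(v))/2+.5,0,1)
            return abs(I-M).mean()
        r=minimize(cost,guess,method='Nelder-Mead',options=dict(initial_simplex=np.array([guess]*4)+np.array([[0,0,0],[5,0,0],[0,5,0],[0,0,.05]]),xatol=1e-3,fatol=1e-7))
        return np.round([r.x[0],r.x[1],np.degrees(r.x[2])],2),round(r.fun,4)
    print(n,'shp',fit(52,40,64,400,580,-70,130,[489,31,-.18],105,150),'bar',fit(28,17,40,580,720,-240,240,[651,0,-.18],20,460))
    im=rect(p['image'],0,350,650,-120,180,1)
    m=(im.max(2)<75).astype(np.uint8)
    if i==0:
        cv2.imwrite(f'pics/rect_{n}.png',cv2.resize(im,None,fx=2,fy=2)[:,:,::-1])
o=env.get_obs();print(o['time_s'])
```

```text
top shp (array([488.15,  31.58, -10.14]), np.float64(0.0123)) bar (array([649.84,   1.86, -10.3 ]), np.float64(0.0227))
scene shp (array([493.35,  29.29, -10.4 ]), np.float64(0.0368)) bar (array([ 6.545e+02, -5.700e-01, -1.009e+01]), np.float64(0.0586))
top shp (array([488.14,  31.62, -10.21]), np.float64(0.0116)) bar (array([649.84,   1.87, -10.3 ]), np.float64(0.0226))
scene shp (array([492.51,  29.45, -10.42]), np.float64(0.0349)) bar (array([ 6.5409e+02, -5.6000e-01, -1.0250e+01]), np.float64(0.0596))
top shp (array([488.16,  31.62, -10.14]), np.float64(0.0119)) bar (array([649.89,   1.87, -10.26]), np.float64(0.0226))
scene shp (array([493.33,  29.3 , -10.41]), np.float64(0.0352)) bar (array([ 6.5411e+02, -4.4000e-01, -1.0270e+01]), np.float64(0.0598))
36.9583
```

View pics/rect_top.png

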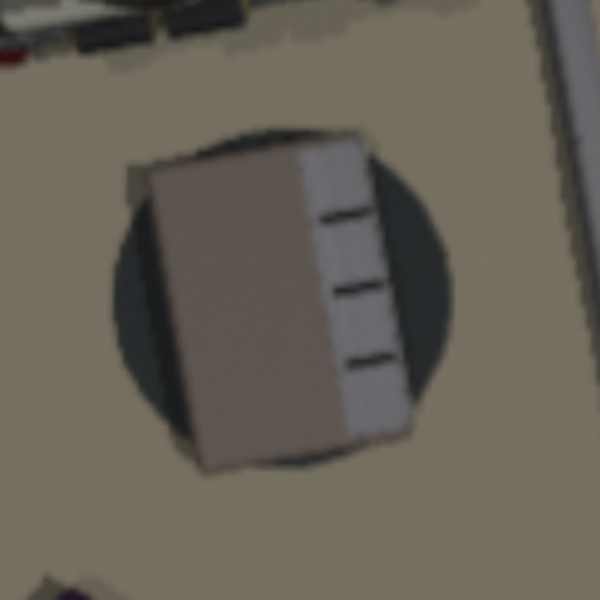

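Run:
```python
import pickle
from vis import *
from scipy.optimize import least_squares
for n in ('top','scene'):
    p=pickle.load(open(n+'0.pkl','rb'));
    for src,thr in ((f'{n}0',55),(f'{n}0',70),(f'{n}_7',55),(f'{n}_7',70)):
        img=cv2.imread(f'pics/{src}.png')
        G=[[350,-120,0],[650,-120,0],[650,180,0],[350,180,0]]
        H=cv2.getPerspectiveTransform(project(p,np.array(G,float)).astype(np.float32),np.float32([[0,0],[900,0],[900,900],[0,900]]))
        im=cv2.warpPerspective(img,H,(900,900),flags=cv2.INTER_LINEAR)
        g=cv2.cvtColor(im,cv2.COLOR_BGR2GRAY).astype(float)
        # radial edge: strongest dark->light step along rays
        c=np.array([490.,30.]); 
        for it in range(4):
            pts=[]
            for a in np.radians(np.arange(0,360,2)):
                r=np.arange(74,97,.33);d=np.array([np.cos(a),np.sin(a)])
                uv=((c+r[:,None]*d)-[350,-120])*3
                v=cv2.remap(g.astype(np.float32),uv[:,0].astype(np.float32)[None],uv[:,1].astype(np.float32)[None],cv2.INTER_LINEAR)[0]
                dv=v[9:]-v[:-9];k=dv.argmax()
                if dv[k]>20 and v[k]<thr: pts.append(c+(r[k]+r[k+9])/2*d)
            pts=np.array(pts)
            f=least_squares(lambda q:np.hypot(pts[:,0]-q[0],pts[:,1]-q[1])-q[2],[*c,85],loss='cauchy',f_scale=1.)
            f2=least_squares(lambda q:np.hypot(pts[:,0]-q[0],pts[:,1]-q[1])-85,c,loss='cauchy',f_scale=1.)
            c=f2.x
        print(src,thr,len(pts),f.x.round(1),f2.x.round(1))
```

```text
top0 55 72 [490.7  28.9  84.2] [490.4  29.4]
top0 70 135 [490.8  29.1  84.5] [490.6  29.3]
top_7 55 85 [490.5  28.8  84.3] [490.7  29.2]
top_7 70 136 [490.7  29.   84.6] [490.7  29. ]
scene0 55 60 [490.6  30.1  84.3] [489.9  30.7]
scene0 70 109 [490.6  30.   84.5] [490.1  30.4]
scene_7 55 32 [490.6  30.2  84.3] [489.9  30.5]
scene_7 70 91 [490.7  29.9  84.4] [490.1  30.1]
```

Run:
```python
from ctl import *
p=env.capture('scene');a=cv2.imread('pics/scene0.png').astype(int);b=p['image'][:,:,::-1].astype(int)
d=abs(a-b).max(2)
for n,(x0,y0,x1,y1) in dict(bottle=(80,145,140,230),cup=(355,180,425,240),ramekin=(285,250,340,305),plate=(175,265,280,360),bar=(135,238,370,262),purple=(300,110,385,180)).items():
    print(n,'changed frac',round((d[y0:y1,x0:x1]>30).mean(),3))
t=env.capture('top')
print([(x['xyz'],x['conf']) for x in env.mark_of(t,'sharpener')][:3],[(x['xyz'],x['conf']) for x in env.mark_of(t,'slot_face')][:2])
o=env.get_obs();print(o['contact_force'],o['time_s'])
env.sign_off()
```

```text
bottle changed frac 0.0
cup changed frac 0.0
ramekin changed frac 0.0
plate changed frac 0.0
bar changed frac 0.0
purple changed frac 0.0
[([306.7, -156.9, 1.2], 0.95), ([415.6, 257.7, -1.5], 0.82), ([488.9, 32.8, 0.4], 0.55)] [([447.0, 217.9, 27.6], 0.88), ([542.6, 24.6, 20.8], 0.57)]
[ 0.18465688  0.02857885 -0.2242772 ] 37.1583
the job is handed in; nothing more can be done
```

The sharpener now faces the bar squarely and sits over the inlay to within about 3 mm. I handed the job in at about 37 s.

I turned it about 121° clockwise with eight small pushes at opposite corners, using the closed fingers at counter height. A last flat push on its end centred and squared it.

**Angle:** the top camera puts the sharpener at −10.1° to −10.2° and the bar at −10.3°, so they agree to about 0.15°. In the scene camera the careful fit agrees within about 0.3°. The quick outline there gave −11.5°, which I put down to noise.

**Centring:** the inlay's middle is at about (490.6, 29.4) mm. The two cameras disagree slightly on the sharpener's middle:
- The top camera puts it at (488.2, 31.6), about 3 mm off.
- The scene camera gives (490.2, 29.6) from the quick outline and about (493, 29) from a poorer fit.

I judged that close enough and did not nudge it further.

**During the turn:** its middle stayed within about 16 mm of the inlay's centre, by camera and by predicted poses where the arm hid the block. The force readings I took at the ends of the pushes were about 6 N at most.

**Everything else:** the bottle, cup, ramekin, plate, bar and purple look-alike show no change in the scene image. The red look-alike I checked only by eye and by its detected position, and both showed it in place. The arm was clear of everything at hand-in.

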